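# Hook a fallen corner bracket out from under the roller-press guard

### The arm

A 6-joint arm with a two-finger parallel gripper is mounted at the origin on the work surface. World frame = base frame: x ahead of the robot, y to its left, z up, the work surface at z = 0. Lengths are in m, angles in rad, forces in N, time in s.
With the tool pointing down it reaches from about 0.35 to 0.775 m from the base axis. Payload 7.3 kg.
Tool frame: the origin (TCP) lies midway between the tips of the shut fingers; the grasp point (between the pads) lies 19 mm behind it (robot.tcp_to_grasp is the distance from the TCP to the grasp point, in m); x points along the fingers, z is the direction in which the jaws open and shut, and the axes are right-handed (so a half turn about x gives the same grasp; the last joint's range is limited). The gripper opens to 92 mm and grips with 3 to 60 N. Pads are 19 mm wide; open, the fingers measure 130 mm over their backs; the gripper's body (75 mm by 190 mm) begins 47 mm behind the grasp point.
Start: joints at [1.038, 0.342, 1.524, -0, 1.275, -0.146], TCP at [0.198, 0.486, 0.227] pointing down, gripper open.
Joint ranges: [-2.53, 2.53], [-0.77, 2.02], [0.04, 2.7], [-1, 4.14], [0.28, 2.66], [-3.11, 3.11]. Speed limits (rad/s): [2.57, 2.57, 3.14, 3.14, 3.14, 3.14].

### API

Orientations are given as [roll, pitch, yaw] about the fixed x, y, z axes, in that order (R = Rz(yaw) Ry(pitch) Rx(roll)).
In Python, from cell import robot gives the robot as it stands.
- The arm moves only by the tool move_arm, never from a script. Its argument "deltas" is a list of rows, each an object with "dp": the shift along the tool's x, y, z in m, a list of three; "turn": the turn, a rotation vector about the tool's x, y, z in degrees, a list of three. A call has 1 to 10 rows; each row is the pose to reach, as a shift and turn from the pose commanded when the call began, along the tool's axes at that moment; what a row does not reach only later rows make up. A row lasts 1/10 s, in which the tool goes at most 50 mm and 8.59 degrees, less where a joint would pass 70% of its speed; a pose out of reach is approached as far as the arm can. A call with a gripper value outside its range is refused whole. "hand" is the finger opening in m, from 0 to 0.0918, set as the call begins (left out, the last holds). The fingers move at their own pace and stop on an object; "squeeze" is the grip in N (left out, the last holds). Time passes only in rows, so rows that repeat a pose let the fingers close. It gives the time, the measured TCP pose, the force and the opening at its end, in the units of the state.
- robot.observe(): the state, without advancing time (a new reading comes with each control period).
- robot.read_camera(name): name is "side" or "top"; returns (picture, depth): 420x560x3 uint8, red, green, blue; 420x560 float32, m along the optical axis (not along the pixel's ray), 0 where there is no reading.
- robot.camera_info(name): a dict with "fx", "fy", "cx", "cy" (pixels), "R" (3x3) and "t" (3): a world point X has camera coordinates R X + t. Camera axes: x right, y down, z forward; pixel columns grow to the right and rows downward; lengths in m; the calibration is good to about 2 mm. A picture is of the moment at which its call begins. camera_info takes no time and is no camera call.
- robot.hand_in(): hands the job in, once; it reports no verdict.
The state is a dict: "time": time; "qpos": joint angles; "qvel": joint speeds; "joint_efforts": joint torques, N m; "tool_pos": TCP position; "tool_rot": TCP orientation; "contact_force": force on the tool from outside, world axes, zero at the start; "torque": the same for the moment, N m; "opening": finger opening in m.
Only numpy, scipy, OpenCV 4.12 (cv2) and the standard library are available. Lean on these libraries where they do the work, as an engineer would, in place of code of your own. Each camera call takes 0.05 s, during which the arm holds its last target.

### The job

A steel corner bracket has fallen under the fixed bar guard of the bench roller press. Do not put the gripper on it in there: take the hooked rod by its wooden handle, reach in through the open mouth of the guard and draw the bracket out along the table until it is wholly out, without pushing hard against the guard or press. Then lay the rod down on the bare table clear of the guard, put the bracket in the wooden tray, lying on the tray's floor the way it lay on the table, let go, and leave the jar, the brush and the flat bar where they are.

Things in the scene. Friction and masses are not known exactly. Their poses are not given: they have to be found in the camera images.
- press_guard: Fixed roller press, 210 mm tall, with a guard of steel bars. Origin: on the table, middle of the guard's mouth, which faces its +y axis (about world +y): 290 mm wide (x -145 to 145), clear height 120 mm. Guarded space: y 0 to -200 mm, roof bars 27 mm apart at height 125 mm, sides barred; rollers beyond, press ends at y -370. y above 0 is outside.
- bracket: Loose bare steel corner bracket, an L on its edges: legs 80 mm long, 8 thick, 25 high, about 0.24 kg (varies). Origin: under the outer corner at table level; legs along its +x and +y, outer faces at y=0 and x=0, z up. Starts with the corner 45 to 85 mm inside the guard, pointing to the mouth; the L's open side faces the rollers within 30 degrees. Slides when pulled from inside its corner.
- bracket_mid (a point): Point 25 mm, 25 mm, 12.5 mm from the bracket's origin, near its centre of mass (between the legs, in free air).
- bracket_end_x (a point): Middle of the free end face of the bracket's leg along its x axis.
- bracket_end_y (a point): Middle of the free end face of the bracket's leg along its y axis.
- hook_rod: Loose, 0.12 kg. Wooden handle 84 mm long (x), 34 wide (y), 32 high; origin under its middle at its underside; x points to the hook, z up. Steel rod, 10 mm thick, leaves the handle at x=42, rises to centre height 44 at x=62, runs level (underside 39, top 49) to x=170, then turns straight down to 1 mm above the underside's level. It stands by itself on handle and hook.
- hook_tip (a point): Lower end of the hook's down-turned end: 170 mm ahead of the rod's origin and 1 mm above the level of the handle's underside.
- tray: Fixed open wooden tray, 170 mm by 170 mm outside, 28 mm high, walls and floor 6 mm. Origin: under its centre, at table level; inner floor 6 mm above the table.
- paste_jar: Bystander: loose glass jar, 64 mm across, 85 mm tall, beyond the working area. Leave alone.
- paste_brush: Bystander: loose brush, 200 mm long, lying. Leave alone.
- flat_bar: Bystander: loose straight dark steel bar, 140 x 25 x 8 mm, lying flat beyond the tray. Leave alone.
Not all that is in view belongs to the job. Several things look just like the bracket: the one meant starts farthest from the robot's base.

How it is judged:
By the outcome, as a careful person would: the job done as asked, in the order asked, and still so for the second after the job is handed in, with the robot touching nothing.
It also fails if it takes over 61 s, if anything falls off the work surface, if the arm or the gripper's body presses on something with over 40 N, if the wrist force passes 120 N, or if a joint passes its speed limit or range.

## Working session

There is one attempt and no reset: what is moved stays moved. The work goes in short steps, Python scripts to look and compute and a tool call to move; the robot and the scene stay as the last step left them, time stands still between calls to the robot, and variables do not carry over. Pictures are saved under pics/ and viewed, and the job is handed in when it is done.

Besides the shell and the picture viewer there is one more tool, called after "Emit:" as name([rows], argument=value, ...), one row to a line, values as JSON. move_arm: Moves the arm, as the interface text tells. Its arguments: {"type":"object","properties":{"deltas":{"type":"array"},"hand":{"type":"number"},"squeeze":{"type":"number"}},"required":["deltas"]}

```bash
ls; mkdir -p pics; python3 - <<'E'
from cell import robot
import cv2, numpy as np
for n in ("side","top"):
    p,d=robot.read_camera(n)
    cv2.imwrite(f"pics/{n}0.png",p[:,:,::-1]); np.savez(f"{n}0.npz",p=p,d=d)
    i=robot.camera_info(n); print(n,i)
print(robot.observe())
E
```

```text
pics
side {'fx': 446.7900650888774, 'fy': 446.7900650888774, 'cx': 279.22683130046914, 'cy': 208.989906330352, 'R': array([[-0.97524206, -0.22064036, -0.01485802],
       [-0.16360334,  0.76507575, -0.6228106 ],
       [ 0.14878466, -0.60496027, -0.78223155]]), 't': array([0.56908988, 0.11445487, 0.84744099])}
top {'fx': 445.8774713715679, 'fy': 445.8774713715679, 'cx': 271.7398560187734, 'cy': 204.60195342833742, 'R': array([[ 0.02682526, -0.99950517,  0.01642625],
       [-0.99065926, -0.02877838, -0.13328931],
       [ 0.13369608, -0.01269729, -0.99094104]]), 't': array([1.55985567e-04, 5.81693596e-01, 1.00409106e+00])}
{'time': 0.1, 'qpos': array([ 1.03800069e+00,  3.42654795e-01,  1.52489777e+00,  2.42437135e-06,
        1.27541692e+00, -1.45993469e-01]), 'qvel': array([ 0.00032414, -0.00087607, -0.00306258,  0.00070253, -0.00083234,
       -0.00044039]), 'joint_efforts': array([ 1.69637944e-03, -4.32002807e+01, -2.44694030e+01,  7.20320782e-02,
        5.26177045e-02,  3.28254970e-06]), 'tool_pos': array([0.19783706, 0.48591173, 0.22612184]), 'tool_rot': array([ 2.99391532,  1.5694195 , -2.10527654]), 'contact_force': array([-0.95414649,  0.05542972,  0.33009684]), 'torque': array([0.02154799, 0.00859374, 0.02377185]), 'opening': 0.09184630512727296}
```

View pics/side0.png

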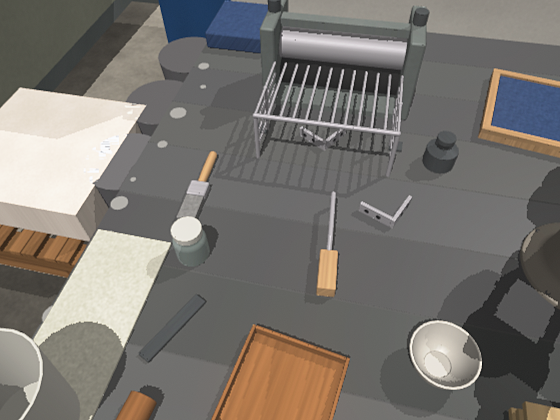

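View pics/top0.png

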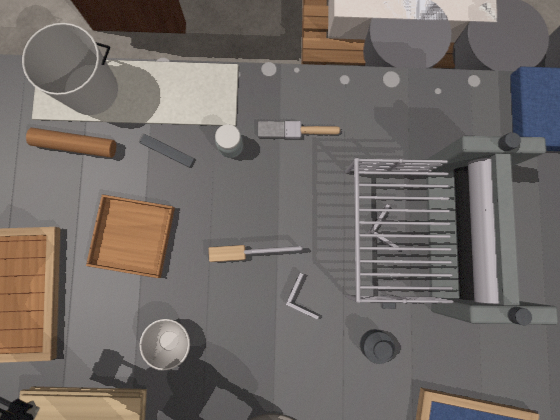

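Candidates for the bracket: the L under the guard bars at top (383,228) / side (322,135), and an L on open table at top (298,298) / side (388,212). The first fits because it is inside the guard; I'll check both base distances and enlarge the view.

```bash
cat > h.py <<'E'
import numpy as np, cv2
from cell import robot
def ray(n,u,v):
    i=robot.camera_info(n); R=np.array(i["R"]);t=np.array(i["t"])
    c=-R.T@t; d=R.T@np.array([(u-i["cx"])/i["fx"],(v-i["cy"])/i["fy"],1.]); return c,d
def pl(n,u,v,z):
    c,d=ray(n,u,v); return c+d*(z-c[2])/d[2]
def proj(n,X):
    i=robot.camera_info(n); c=np.array(i["R"])@np.array(X)+i["t"]; return np.array([i["fx"]*c[0]/c[2]+i["cx"],i["fy"]*c[1]/c[2]+i["cy"]])
def crop(n,p,x0,y0,x1,y1,f,name):
    cv2.imwrite("pics/"+name,cv2.resize(p[y0:y1,x0:x1,::-1],None,fx=f,fy=f,interpolation=cv2.INTER_CUBIC))
def cloud(n,d):
    i=robot.camera_info(n); v,u=np.mgrid[:d.shape[0],:d.shape[1]]
    P=np.stack([(u-i["cx"])/i["fx"]*d,(v-i["cy"])/i["fy"]*d,d],-1)
    return (P-np.array(i["t"]))@np.array(i["R"])
E
python3 - <<'E'
from h import *
np.set_printoptions(precision=4,suppress=True)
t=np.load("top0.npz");s=np.load("side0.npz")
crop("top",t["p"],340,140,480,320,4.2,"tc1.png") if 0 else crop("top",t["p"],340,150,480,310,3.7,"tc1.png")
crop("side",s["p"],240,90,420,230,4.2,"sc1.png")
crop("top",t["p"],190,220,340,330,5,"tc2.png")
for uv in [(383,228),(298,298),(227,253),(300,250)]: print(uv,pl("top",*uv,0.02))
for uv in [(322,135),(388,212)]: print(uv,pl("side",*uv,0.02))
E
```

```text
(383, 228) [ 0.5356 -0.2495  0.02  ]
(298, 298) [ 0.3673 -0.0506  0.02  ]
(227, 253) [0.4665 0.1179 0.02  ]
(300, 250) [ 0.4782 -0.0532  0.02  ]
(322, 135) [ 0.5353 -0.2487  0.02  ]
(388, 212) [ 0.3656 -0.0471  0.02  ]
```

View pics/tc1.png

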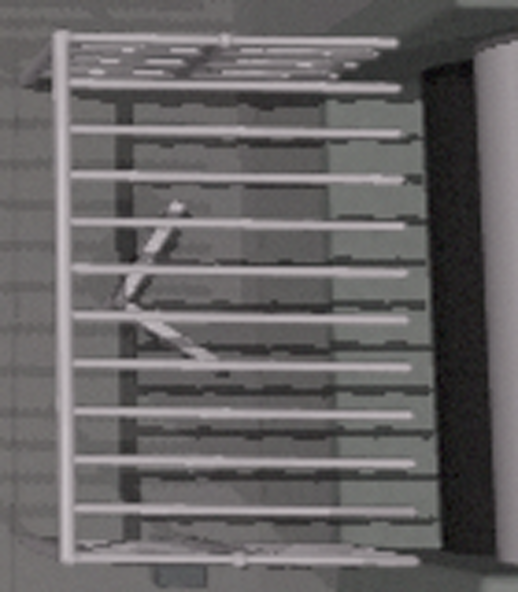

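View pics/sc1.png

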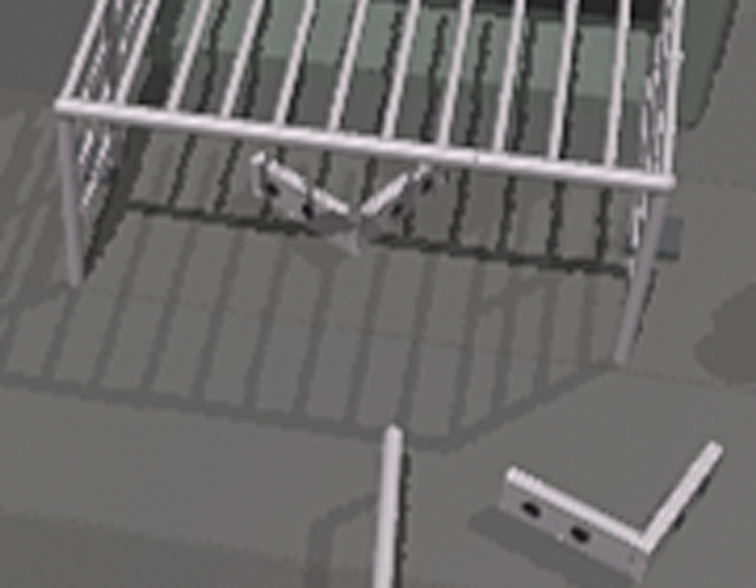

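View pics/tc2.png

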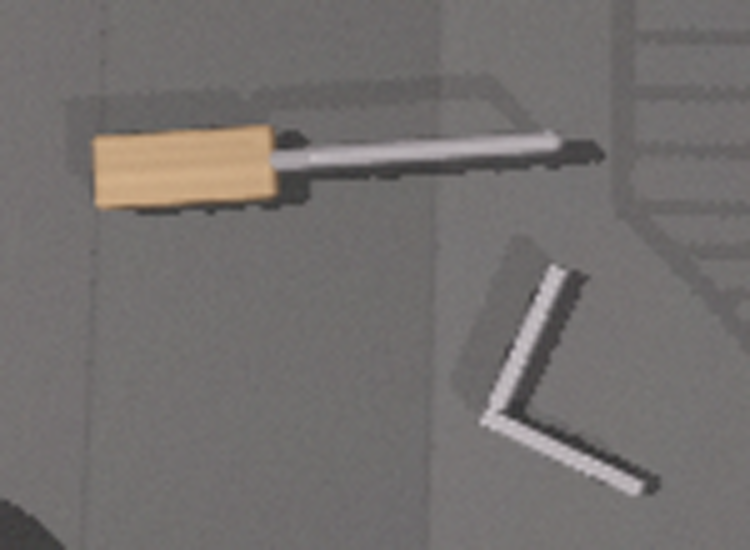

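```bash
python3 - <<'E'
from h import *
np.set_printoptions(precision=4,suppress=True)
t=np.load("top0.npz");s=np.load("side0.npz")
T=lambda x,y:(340+x/3.7,150+y/3.7); S=lambda x,y:(240+x/4.2,90+y/4.2); T2=lambda x,y:(190+x/5,220+y/5)
print("corner",pl("top",*T(124,303),.025),pl("side",*S(352,222),.025))
print("end far-x",pl("top",*T(180,205),.025),pl("side",*S(260,155),.025))
print("end near-x",pl("top",*T(220,361),.025),pl("side",*S(440,168),.025))
print("mouth bar top",pl("top",*T(62,37),.128),pl("top",*T(68,555),.128))
print("mouth bar side",pl("side",*S(62,107),.128),pl("side",*S(668,182),.128))
print("feet",pl("side",*S(78,280),0),pl("side",*S(622,358),0))
# rod
print("handle", [pl("top",*T2(*q),.032) for q in [(94,137),(272,126),(276,197),(96,208)]])
print("rod tip top", pl("top",*T2(556,140),.049), "rod start",pl("top",*T2(310,158),.049))
P=cloud("top",t["d"])
hsv=cv2.cvtColor(t["p"],cv2.COLOR_RGB2HSV)
m=(hsv[...,1]>60)&(t["d"]>0)
m2=np.zeros_like(m);m2[235:270,200:250]=1;m&=m2
q=P[m];print("handle pts",m.sum(),q.mean(0),np.percentile(q[:,2],[5,50,95]))
c=cv2.minAreaRect(q[q[:,2]>.025][:,:2].astype(np.float32)*1000);print(c)
# tray
m=(hsv[...,1]>90);m2=np.zeros_like(m);m2[190:285,80:180]=1;m&=m2
q=P[m]; print("tray",m.sum(),cv2.minAreaRect(q[(q[:,2]>.022)][:,:2].astype(np.float32)*1000),np.percentile(q[:,2],[2,50,98]))
# inner bracket
m=np.zeros(m.shape,bool);m[195:255,370:405]=1
q=P[m];k=(q[:,2]>.012)&(q[:,2]<.04);print("bracket depth",k.sum(),cv2.minAreaRect(q[k][:,:2].astype(np.float32)*1000))
m=np.zeros(m.shape,bool);m[235:265,245:305]=1
q=P[m];k=(q[:,2]>.036)&(q[:,2]<.06);print("rod depth",k.sum(),cv2.minAreaRect(q[k][:,:2].astype(np.float32)*1000),np.median(q[k][:,2]))
for z in [0]: print("table z", np.median(P[300:310,220:260,2]))
print(robot.observe()["tool_rot"])
from scipy.spatial.transform import Rotation as Ro
print(Ro.from_euler("xyz",robot.observe()["tool_rot"]).as_matrix())
E
```

```text
corner [ 0.5253 -0.2257  0.025 ] [ 0.5262 -0.2175  0.025 ]
end far-x [ 0.5895 -0.2621  0.025 ] [ 0.5865 -0.2616  0.025 ]
end near-x [ 0.4902 -0.2868  0.025 ] [ 0.4845 -0.2716  0.025 ]
mouth bar top [ 0.6726 -0.1646  0.128 ] [ 0.3741 -0.1684  0.128 ]
mouth bar side [ 0.6708 -0.1602  0.128 ] [ 0.3708 -0.1659  0.128 ]
feet [ 0.6709 -0.1666  0.    ] [ 0.3708 -0.1696  0.    ]
handle [array([0.478 , 0.1596, 0.032 ]), array([0.4854, 0.0773, 0.032 ]), array([0.4527, 0.0743, 0.032 ]), array([0.4454, 0.1572, 0.032 ])]
rod tip top [ 0.4819 -0.0536  0.049 ] rod start [0.4706 0.0587 0.049 ]
handle pts 542 [0.4658 0.1179 0.0314] [0.0273 0.0326 0.0359]
((466.54290771484375, 118.46934509277344), (33.4748649597168, 83.09154510498047), 5.455229759216309)
tray 5474 ((484.7751770019531, 229.29031372070312), (407.2820129394531, 169.50428771972656), 82.04839324951172) [0.003  0.0074 0.0308]
bracket depth 203 ((532.855224609375, -244.87283325195312), (111.91698455810547, 56.62677001953125), 13.440770149230957)
rod depth 243 ((476.89422607421875, 9.805126190185547), (10.009051322937012, 126.74203491210938), 5.367741107940674) 0.04852814128169195
table z 0.0013094559640380848
[ 2.9939  1.5694 -2.1053]
[[-0.0007 -0.9261  0.3772]
 [-0.0012  0.3772  0.9261]
 [-1.      0.0002 -0.0014]]
```

The enlarged crops settle it: the L under the bars, corner near (0.525,-0.222), is about 0.57 m from the base. The one on open table is about 0.37 m away, so the guarded one is meant. The rod stands at (0.466,0.118) with its hook pointing at about -y. Next I refine the bracket and tray poses and work out the approach.

```bash
cat >> h.py <<'E'
from scipy.spatial.transform import Rotation as Ro
np.set_printoptions(precision=4,suppress=True)
def plan(xyz,jaw):
    o=robot.observe(); R=Ro.from_euler("xyz",o["tool_rot"]).as_matrix()
    best=None
    for a in (jaw,jaw+180):
        a=np.radians(a); x=np.array([0,0,-1.]); z=np.array([np.cos(a),np.sin(a),0]); Rt=np.stack([x,np.cross(z,x),z],1)
        r=Ro.from_matrix(R.T@Rt).as_rotvec(degrees=True)
        if best is None or np.linalg.norm(r)<np.linalg.norm(best): best=r
    print("to",xyz,jaw,"dp",R.T@(np.array(xyz)-o["tool_pos"]),"turn",best)
def st():
    o=robot.observe(); R=Ro.from_euler("xyz",o["tool_rot"]).as_matrix()
    print("t",o["time"],"tcp",o["tool_pos"],"jaw",np.degrees(np.arctan2(R[1,2],R[0,2])),"toolx",R[:,0],"F",o["contact_force"],"open",o["opening"],"q",o["qpos"])
E
python3 - <<'E'
from h import *
t=np.load("top0.npz");P=cloud("top",t["d"])
m=np.zeros(P.shape[:2],bool);m[195:255,368:405]=1
q=P[m];q=q[(q[:,2]>.014)&(q[:,2]<.034)]
# leg split: line fits by side of x
for nm,k in (("far",q[:,0]>.533),("near",q[:,0]<.52)):
    v=cv2.fitLine(q[k][:,:2].astype(np.float32),cv2.DIST_HUBER,0,.01,.01).ravel();print(nm,k.sum(),v,np.degrees(np.arctan2(v[1],v[0])),np.median(q[k][:,2]),q[k][:,:2].min(0),q[k][:,:2].max(0))
hsv=cv2.cvtColor(t["p"],cv2.COLOR_RGB2HSV)
m=((hsv[...,1]>90)).astype(np.uint8);m[:190]=0;m[285:]=0;m[:,:80]=0;m[:,180:]=0
c=max(cv2.findContours(m,cv2.RETR_EXTERNAL,cv2.CHAIN_APPROX_NONE)[0],key=cv2.contourArea)
w=np.array([pl("top",*p[0],.028)[:2] for p in c],np.float32)
print("tray",cv2.minAreaRect(w*1000))
plan((0.4655,0.1175,0.12),5.4);plan((0.4655,0.1175,0.006),5.4)
E
```

```text
far 89 [ 0.8555 -0.5179  0.5629 -0.2415] -31.190157 0.025177993779590166 [ 0.5345 -0.2603] [ 0.5932 -0.2212]
near 80 [ 0.4362  0.8999  0.5028 -0.259 ] 64.1396 0.02523476537868723 [ 0.4933 -0.2833] [ 0.5139 -0.2346]
tray ((500.71240234375, 343.5107421875), (174.42840576171875, 169.23988342285156), 82.01002502441406)
to (0.4655, 0.1175, 0.12) 5.4 dp [ 0.1064 -0.3869 -0.2401] turn [62.4378 -0.0765  0.0321]
to (0.4655, 0.1175, 0.006) 5.4 dp [ 0.2204 -0.3869 -0.2399] turn [62.4378 -0.0765  0.0321]
```

Emit:
move_arm([
  {"dp":[0.01,-0.04,-0.025],"turn":[8,0,0]},
  {"dp":[0.025,-0.08,-0.05],"turn":[16,0,0]},
  {"dp":[0.04,-0.12,-0.075],"turn":[24,0,0]},
  {"dp":[0.05,-0.16,-0.1],"turn":[32,0,0]},
  {"dp":[0.06,-0.2,-0.125],"turn":[40,0,0]},
  {"dp":[0.075,-0.24,-0.15],"turn":[48,0,0]},
  {"dp":[0.085,-0.28,-0.175],"turn":[56,0,0]},
  {"dp":[0.095,-0.32,-0.2],"turn":[62.4,0,0]},
  {"dp":[0.1,-0.36,-0.222],"turn":[62.4,0,0]},
  {"dp":[0.106,-0.387,-0.24],"turn":[62.4,0,0]},
], hand=0.0918)

```text
time: 1.1
tool_pos: [0.4675, 0.1156, 0.1203]
tool_rot: [-0.33, 1.57, -0.237]
contact_force: [-0.2, 0.2, 0.6]
opening: 0.0917
```

```bash
python3 - <<'E'
from h import *
st(); plan((0.4655,0.1175,0.006),5.4)
E
```

```text
t 1.1 tcp [0.4675 0.1156 0.1203] jaw 5.333272388005661 toolx [ 0.0004 -0.0001 -1.    ] F [-0.1796  0.2204  0.5862] open 0.09171666020550832 q [ 0.0832  0.3835  1.7916 -0.0002  0.966  -0.0098]
to (0.4655, 0.1175, 0.006) 5.4 dp [ 0.1143  0.0021 -0.0018] turn [-0.0667  0.0216  0.0074]
```

Emit:
move_arm([
  {"dp":[0.03,0.002,-0.002],"turn":[0,0,0]},
  {"dp":[0.06,0.002,-0.002],"turn":[0,0,0]},
  {"dp":[0.085,0.002,-0.002],"turn":[0,0,0]},
  {"dp":[0.1,0.002,-0.002],"turn":[0,0,0]},
  {"dp":[0.109,0.002,-0.002],"turn":[0,0,0]},
  {"dp":[0.114,0.002,-0.002],"turn":[0,0,0]},
  {"dp":[0.114,0.002,-0.002],"turn":[0,0,0]},
])

```text
time: 1.8
tool_pos: [0.4637, 0.1198, 0.0065]
tool_rot: [3.026, 1.57, 3.121]
contact_force: [0.3, -0.2, 0.3]
opening: 0.0916
```

Emit:
move_arm([
  {"dp":[0,0,0],"turn":[0,0,0]},
  {"dp":[0,0,0],"turn":[0,0,0]},
  {"dp":[0,0,0],"turn":[0,0,0]},
  {"dp":[0,0,0],"turn":[0,0,0]},
  {"dp":[0,0,0],"turn":[0,0,0]},
  {"dp":[0,0,0],"turn":[0,0,0]},
  {"dp":[0,0,0],"turn":[0,0,0]},
], hand=0.02, squeeze=40)

```text
time: 2.5
tool_pos: [0.4637, 0.1198, 0.0068]
tool_rot: [0.842, 1.571, 0.937]
contact_force: [-0.0, 0.4, 0.6]
opening: 0.0401
```

```bash
python3 - <<'E'
from h import *
st(); plan((0.4655,0.1175,0.050),5.4)
E
```

```text
t 2.5 tcp [0.4637 0.1198 0.0068] jaw 5.440220144328784 toolx [ 0.0001  0.0001 -1.    ] F [-0.0485  0.3859  0.6172] open 0.040107463977743806 q [ 0.0926  0.5663  1.8994  0.0001  0.6758 -0.0025]
to (0.4655, 0.1175, 0.05) 5.4 dp [-0.0432 -0.0025  0.0016] turn [ 0.0402  0.0038 -0.0042]
```

Emit:
move_arm([
  {"dp":[0,0,0],"turn":[0,0,0]},
  {"dp":[0,0,0],"turn":[0,0,0]},
  {"dp":[0,0,0],"turn":[0,0,0]},
  {"dp":[0,0,0],"turn":[0,0,0]},
])

```text
time: 2.9
tool_pos: [0.4639, 0.1198, 0.0067]
tool_rot: [0.247, 1.571, 0.342]
contact_force: [-0.0, -0.1, 0.1]
opening: 0.0335
```

Emit:
move_arm([
  {"dp":[-0.006,0,0],"turn":[0,0,0]},
  {"dp":[-0.016,0,0],"turn":[0,0,0]},
  {"dp":[-0.026,0,0],"turn":[0,0,0]},
  {"dp":[-0.034,0,0],"turn":[0,0,0]},
  {"dp":[-0.036,0,0],"turn":[0,0,0]},
  {"dp":[-0.036,0,0],"turn":[0,0,0]},
  {"dp":[-0.036,0,0],"turn":[0,0,0]},
])

```text
time: 3.6
tool_pos: [0.4636, 0.1198, 0.0426]
tool_rot: [2.888, 1.571, 2.983]
contact_force: [-0.3, -0.6, -1.2]
opening: 0.0336
```

```bash
python3 - <<'E'
from h import *
st()
for n in ("side","top"):
    p,d=robot.read_camera(n)
    cv2.imwrite(f"pics/{n}1.png",p[:,:,::-1]); np.savez(f"{n}1.npz",p=p,d=d)
E
```

```text
t 3.6 tcp [0.4636 0.1198 0.0426] jaw 5.435496614478624 toolx [-0.0002  0.     -1.    ] F [-0.3116 -0.5696 -1.1837] open 0.033639352944315616 q [ 0.0925  0.5015  1.8751  0.0001  0.7652 -0.0024]
```

View pics/side1.png

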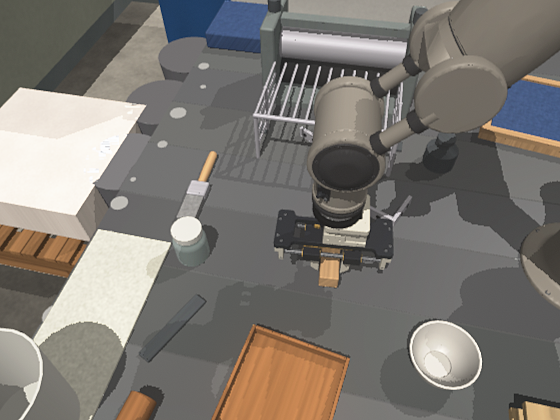

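View pics/top1.png

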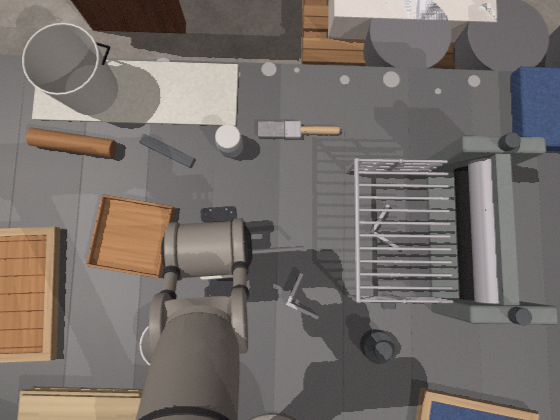

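Gripped: top view shows the rod end at about (303,247) with the handle in the fingers; nothing else moved. Measure the rod's end to fix the offset from the TCP.

```bash
python3 - <<'E'
from h import *
t=np.load("top1.npz")
crop("top",t["p"],235,215,345,315,6,"tc3.png")
P=cloud("top",t["d"]); m=np.zeros(P.shape[:2],bool);m[235:262,250:310]=1
q=P[m];q=q[(q[:,2]>.06)&(q[:,2]<.1)];q=q[q[:,1]<.05]
print(len(q),cv2.fitLine(q[:,:2].astype(np.float32),cv2.DIST_HUBER,0,.01,.01).ravel(),q[:,1].min(),np.median(q[:,2]),np.polyfit(q[:,1],q[:,2],1))
o=robot.observe()["tool_pos"]
print("expected tip",o[:2]+np.array([0.016,-0.169]))
E
```

```text
214 [ 0.1004 -0.9949  0.4768 -0.0022] -0.05471220849928099 0.08425638144563039 [-0.0017  0.0842]
expected tip [ 0.4794 -0.0493]
```

View pics/tc3.png

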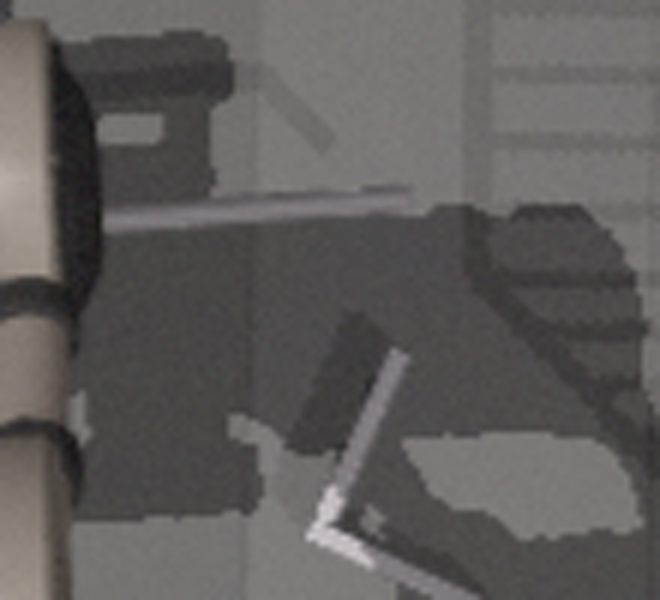

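Emit:
move_arm([
  {"dp":[0,-0.015,0.003],"turn":[0,0,0]},
  {"dp":[0,-0.04,0.007],"turn":[0,0,0]},
  {"dp":[0,-0.065,0.011],"turn":[0,0,0]},
  {"dp":[0,-0.09,0.015],"turn":[0,0,0]},
  {"dp":[0,-0.115,0.019],"turn":[0,0,0]},
  {"dp":[0,-0.14,0.023],"turn":[0,0,0]},
  {"dp":[0,-0.165,0.027],"turn":[0,0,0]},
  {"dp":[0,-0.185,0.03],"turn":[0,0,0]},
  {"dp":[0,-0.197,0.032],"turn":[0,0,0]},
  {"dp":[0,-0.2,0.032],"turn":[0,0,0]},
])

```text
time: 4.7
tool_pos: [0.5147, -0.0773, 0.0424]
tool_rot: [2.213, 1.571, 2.307]
contact_force: [-0.3, -0.1, -1.3]
opening: 0.0336
```

```bash
python3 - <<'E'
from h import *
st()
for n in ("side","top"):
    p,d=robot.read_camera(n)
    np.savez(f"{n}2.npz",p=p,d=d)
    if n=="top": crop(n,p,280,150,440,310,3.7,"tc4.png")
    else: crop(n,p,240,60,440,220,3.7,"sc4.png")
st(); plan((0.514,-0.0765,0.0426),5.4)
E
```

```text
t 4.7 tcp [ 0.5147 -0.0773  0.0424] jaw 5.35206683192079 toolx [-0.0001  0.0001 -1.    ] F [-0.3312 -0.1114 -1.343 ] open 0.033553113587250105 q [-0.2963  0.5576  1.7599  0.0001  0.8243 -0.3898]
t 4.8 tcp [ 0.5142 -0.0761  0.0424] jaw 5.409470011469341 toolx [-0.0008  0.0005 -1.    ] F [-1.1405  1.216  -0.745 ] open 0.03370816709879884 q [-0.2946  0.5569  1.7612  0.0003  0.8244 -0.3892]
to (0.514, -0.0765, 0.0426) 5.4 dp [-0.0002 -0.0004 -0.0002] turn [ 0.0095 -0.0445 -0.0336]
```

View pics/tc4.png

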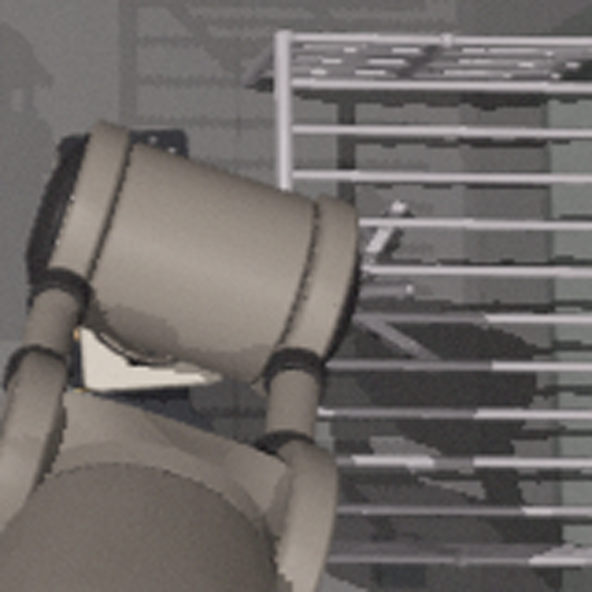

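View pics/sc4.png

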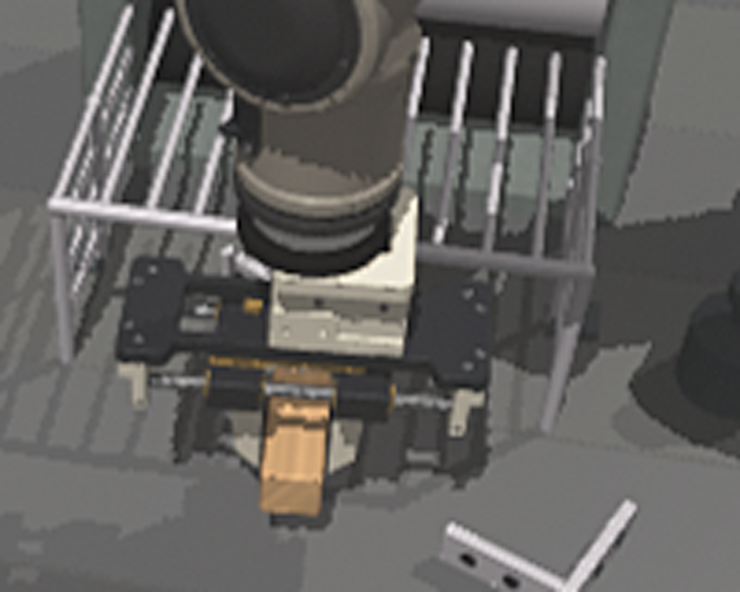

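Top crop: the rod end at crop (408,290) sits between the legs (ends at (400,207) and (430,358)), with the wrist clear of the guard. I'll verify with numbers, then lower.

```bash
python3 - <<'E'
from h import *
print(pl("top",280+413/3.7,150+290/3.7,.084),"(end face; expect about .5325,-.251)")
E
```

```text
[ 0.5296 -0.2519  0.084 ] (end face; expect about .5325,-.251)
```

Emit:
move_arm([
  {"dp":[0.006,0,0],"turn":[0,0,0]},
  {"dp":[0.014,0,0],"turn":[0,0,0]},
  {"dp":[0.022,0,0],"turn":[0,0,0]},
  {"dp":[0.029,0,0],"turn":[0,0,0]},
  {"dp":[0.033,0,0],"turn":[0,0,0]},
  {"dp":[0.034,0,0],"turn":[0,0,0]},
  {"dp":[0.034,0,0],"turn":[0,0,0]},
])

```text
time: 5.5
tool_pos: [0.5145, -0.0762, 0.0085]
tool_rot: [2.423, 1.571, 2.518]
contact_force: [-0.4, -0.3, -1.6]
opening: 0.0335
```

```bash
python3 - <<'E'
from h import *
p,d=robot.read_camera("top")
crop("top",p,280,150,440,310,3.7,"tc5.png")
st()
E
```

```text
t 5.55 tcp [ 0.5147 -0.0763  0.0088] jaw 5.435886688653942 toolx [ 0.0002  0.     -1.    ] F [-0.0754  0.0806 -1.0508] open 0.03381673629795054 q [-0.2946  0.6124  1.7828  0.0001  0.7462 -0.3896]
```

View pics/tc5.png

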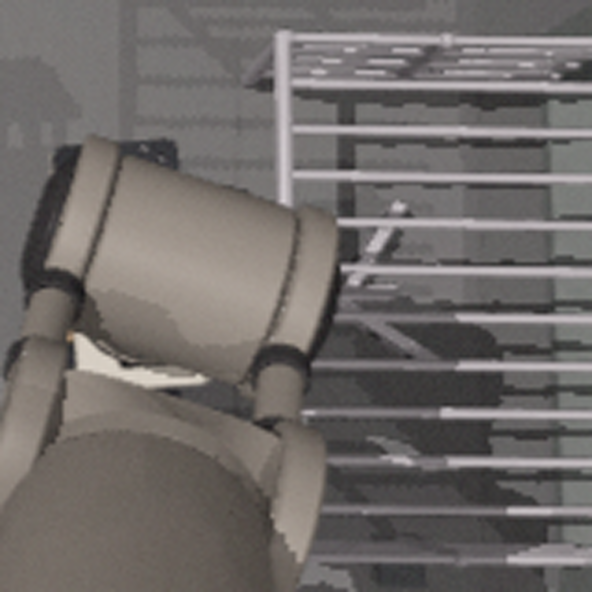

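Emit:
move_arm([
  {"dp":[0,0.004,0],"turn":[0,0,0]},
  {"dp":[0,0.01,0.001],"turn":[0,0,0]},
  {"dp":[0,0.016,0.002],"turn":[0,0,0]},
  {"dp":[0,0.022,0.002],"turn":[0,0,0]},
  {"dp":[0,0.029,0.003],"turn":[0,0,0]},
  {"dp":[0,0.036,0.003],"turn":[0,0,0]},
  {"dp":[0,0.043,0.004],"turn":[0,0,0]},
  {"dp":[0,0.049,0.005],"turn":[0,0,0]},
  {"dp":[0,0.054,0.005],"turn":[0,0,0]},
  {"dp":[0,0.056,0.005],"turn":[0,0,0]},
])

```text
time: 6.55
tool_pos: [0.5141, -0.0195, 0.0087]
tool_rot: [1.992, 1.571, 2.088]
contact_force: [-0.0, -2.1, -1.1]
opening: 0.034
```

```bash
python3 - <<'E'
from h import *
p,d=robot.read_camera("top")
crop("top",p,280,150,440,310,3.7,"tc6.png")
st()
E
```

```text
t 6.6 tcp [ 0.5141 -0.0194  0.0087] jaw 5.466754370093485 toolx [-0.0001  0.0003 -1.    ] F [-0.7374  0.1246 -0.8282] open 0.033817261309068536 q [-0.1869  0.6055  1.7991  0.0004  0.7372 -0.2826]
```

View pics/tc6.png

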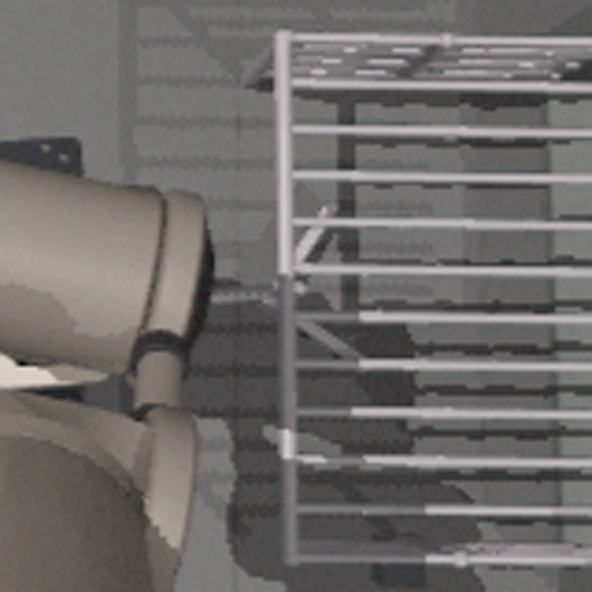

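The bracket follows the hook: its leg end went from crop (400,207) to (330,210), with the pull under 3 N. Keep drawing.

Emit:
move_arm([
  {"dp":[0,0.005,0],"turn":[0,0,0]},
  {"dp":[0,0.013,0.001],"turn":[0,0,0]},
  {"dp":[0,0.022,0.002],"turn":[0,0,0]},
  {"dp":[0,0.031,0.003],"turn":[0,0,0]},
  {"dp":[0,0.04,0.004],"turn":[0,0,0]},
  {"dp":[0,0.049,0.005],"turn":[0,0,0]},
  {"dp":[0,0.058,0.006],"turn":[0,0,0]},
  {"dp":[0,0.067,0.006],"turn":[0,0,0]},
  {"dp":[0,0.076,0.007],"turn":[0,0,0]},
  {"dp":[0,0.085,0.008],"turn":[0,0,0]},
])

```text
time: 7.6
tool_pos: [0.5141, 0.0661, 0.0087]
tool_rot: [2.075, 1.571, 2.17]
contact_force: [-0.1, -0.9, -1.4]
opening: 0.0338
```

Emit:
move_arm([
  {"dp":[0,0.009,0.001],"turn":[0,0,0]},
  {"dp":[0,0.018,0.002],"turn":[0,0,0]},
  {"dp":[0,0.027,0.003],"turn":[0,0,0]},
  {"dp":[0,0.036,0.003],"turn":[0,0,0]},
  {"dp":[0,0.045,0.004],"turn":[0,0,0]},
  {"dp":[0,0.054,0.005],"turn":[0,0,0]},
  {"dp":[0,0.062,0.006],"turn":[0,0,0]},
  {"dp":[0,0.068,0.006],"turn":[0,0,0]},
  {"dp":[0,0.072,0.007],"turn":[0,0,0]},
  {"dp":[0,0.074,0.007],"turn":[0,0,0]},
])

```text
time: 8.6
tool_pos: [0.5141, 0.14, 0.0087]
tool_rot: [0.696, 1.571, 0.791]
contact_force: [-0.5, -2.6, -0.9]
opening: 0.0339
```

```bash
python3 - <<'E'
from h import *
p,d=robot.read_camera("top"); np.savez("top3.npz",p=p,d=d)
cv2.imwrite("pics/top7.png",p[:,:,::-1])
p,d=robot.read_camera("side")
cv2.imwrite("pics/side7.png",p[:,:,::-1])
st()
E
```

```text
t 8.7 tcp [0.5141 0.14   0.0087] jaw 5.444699228444623 toolx [ 0.0001  0.0003 -1.    ] F [ 0.0631 -0.7059 -1.1397] open 0.03388009150767184 q [0.1217 0.6281 1.7471 0.0005 0.7663 0.0263]
```

View pics/top7.png

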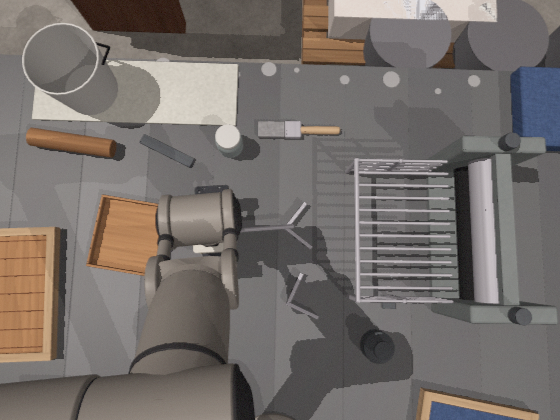

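View pics/side7.png

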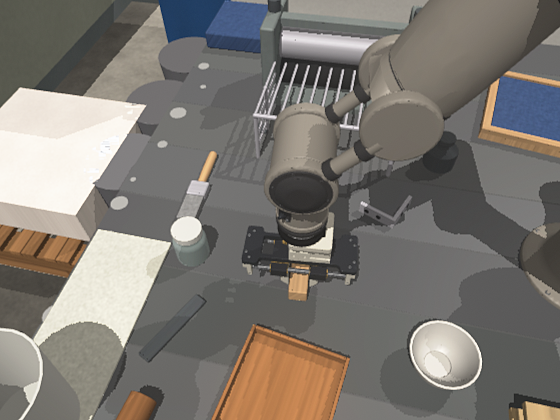

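The bracket is wholly out: in top its corner is at (290,228) and its ends at (305,204) and (311,246), well left of the mouth bar at x≈357. Now relieve, lift, and lay the rod aside at about (0.44,0.16).

Emit:
move_arm([
  {"dp":[0,-0.005,0],"turn":[0,0,0]},
  {"dp":[0,-0.008,-0.001],"turn":[0,0,0]},
  {"dp":[0,-0.008,-0.001],"turn":[0,0,0]},
  {"dp":[-0.01,-0.008,-0.001],"turn":[0,0,0]},
  {"dp":[-0.025,-0.008,-0.001],"turn":[0,0,0]},
  {"dp":[-0.04,-0.008,-0.001],"turn":[0,0,0]},
  {"dp":[-0.048,-0.008,-0.001],"turn":[0,0,0]},
  {"dp":[-0.05,-0.004,-0.001],"turn":[0,0,0]},
  {"dp":[-0.05,0.012,-0.015],"turn":[0,0,0]},
  {"dp":[-0.05,0.027,-0.035],"turn":[0,0,0]},
])

```text
time: 9.7
tool_pos: [0.4768, 0.1636, 0.0585]
tool_rot: [0.385, 1.57, 0.479]
contact_force: [-1.3, 0.8, -0.6]
opening: 0.0334
```

```bash
python3 - <<'E'
from h import *
st(); plan((0.44,0.16,0.057),5.4); plan((0.44,0.16,0.0073),5.4)
E
```

```text
t 9.7 tcp [0.4768 0.1636 0.0585] jaw 5.375956626208235 toolx [ 0.0007  0.0003 -1.    ] F [-1.3377  0.7962 -0.5623] open 0.03340580651131161 q [0.1783 0.5091 1.7936 0.0003 0.8381 0.0843]
to (0.44, 0.16, 0.057) 5.4 dp [ 0.0015 -0.0002 -0.037 ] turn [-0.024   0.0397 -0.0161]
to (0.44, 0.16, 0.0073) 5.4 dp [ 0.0512 -0.0002 -0.037 ] turn [-0.024   0.0397 -0.0161]
```

Emit:
move_arm([
  {"dp":[0,0,-0.015],"turn":[0,0,0]},
  {"dp":[0,0,-0.03],"turn":[0,0,0]},
  {"dp":[0,0,-0.037],"turn":[0,0,0]},
  {"dp":[0.012,0,-0.037],"turn":[0,0,0]},
  {"dp":[0.025,0,-0.037],"turn":[0,0,0]},
  {"dp":[0.037,0,-0.037],"turn":[0,0,0]},
  {"dp":[0.045,0,-0.037],"turn":[0,0,0]},
  {"dp":[0.049,0,-0.037],"turn":[0,0,0]},
  {"dp":[0.05,0,-0.037],"turn":[0,0,0]},
  {"dp":[0.05,0,-0.037],"turn":[0,0,0]},
])

```text
time: 10.7
tool_pos: [0.4401, 0.1598, 0.0088]
tool_rot: [0.302, 1.57, 0.396]
contact_force: [-0.5, 0.9, -1.8]
opening: 0.0339
```

```bash
python3 - <<'E'
from h import *
p,d=robot.read_camera("top");np.savez("top4.npz",p=p,d=d)
crop("top",p,180,180,340,320,4.2,"tc8.png")
st()
E
```

```text
t 10.75 tcp [0.4402 0.1598 0.009 ] jaw 5.434546584215391 toolx [ 0.0007  0.0002 -1.    ] F [-0.3692  0.0181 -1.1097] open 0.03363979249779679 q [0.1843 0.5493 1.9278 0.0001 0.6638 0.0893]
```

View pics/tc8.png

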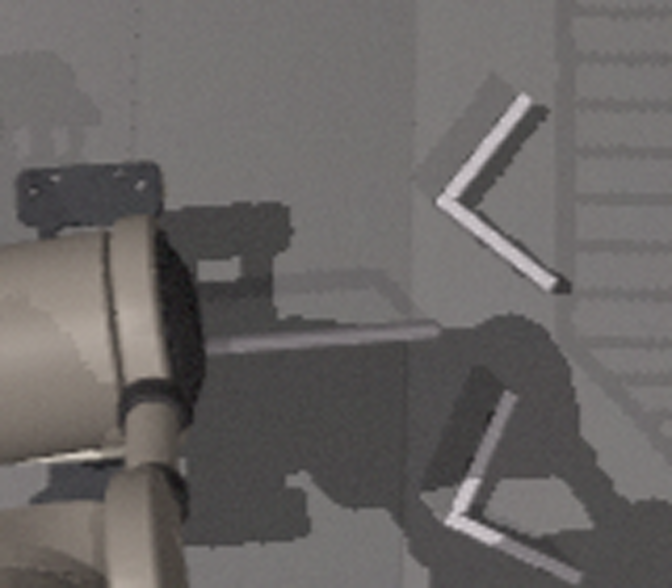

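Rod end at crop (435,330) lies clear of both the bracket (corner (443,200)) and the decoy. Lower 2 mm and release.

Emit:
move_arm([
  {"dp":[0.001,0,0],"turn":[0,0,0]},
  {"dp":[0.002,0,0],"turn":[0,0,0]},
  {"dp":[0.002,0,0],"turn":[0,0,0]},
  {"dp":[0.002,0,0],"turn":[0,0,0]},
])

```text
time: 11.15
tool_pos: [0.4399, 0.1597, 0.0068]
tool_rot: [0.542, 1.571, 0.637]
contact_force: [0.1, -0.6, -1.6]
opening: 0.0336
```

Emit:
move_arm([
  {"dp":[0,0,0],"turn":[0,0,0]},
  {"dp":[0,0,0],"turn":[0,0,0]},
  {"dp":[0,0,0],"turn":[0,0,0]},
  {"dp":[0,0,0],"turn":[0,0,0]},
  {"dp":[0,0,0],"turn":[0,0,0]},
  {"dp":[0,0,0],"turn":[0,0,0]},
], hand=0.08)

```text
time: 11.75
tool_pos: [0.4398, 0.1597, 0.0067]
tool_rot: [1.1, 1.571, 1.195]
contact_force: [-1.0, -0.2, 0.1]
opening: 0.0766
```

Emit:
move_arm([
  {"dp":[-0.01,0,0],"turn":[0,0,0]},
  {"dp":[-0.03,0,0],"turn":[0,0,0]},
  {"dp":[-0.05,0,0],"turn":[0,0,0]},
  {"dp":[-0.08,0,0],"turn":[0,0,0]},
  {"dp":[-0.11,0,0],"turn":[0,0,0]},
  {"dp":[-0.13,0,0],"turn":[0,0,0]},
  {"dp":[-0.13,0,0],"turn":[0,0,0]},
])

```text
time: 12.45
tool_pos: [0.4415, 0.1601, 0.1401]
tool_rot: [0.103, 1.564, 0.198]
contact_force: [-0.1, 0.6, -0.1]
opening: 0.08
```

```bash
python3 - <<'E'
from h import *
p,d=robot.read_camera("top");np.savez("top5.npz",p=p,d=d)
ps,ds=robot.read_camera("side"); cv2.imwrite("pics/side9.png",ps[:,:,::-1])
crop("top",p,250,180,350,280,6,"tc9.png")
P=cloud("top",d)
g=cv2.cvtColor(p,cv2.COLOR_RGB2GRAY)
m=np.zeros(g.shape,bool);m[195:252,278:322]=1
q=P[m&(d>0)];q=q[(q[:,2]>.018)&(q[:,2]<.034)]
c=cv2.minAreaRect(q[:,:2].astype(np.float32)*1000)
print(len(q),c,q.min(0),q.max(0))
imin=q[np.argmax(q[:,1])];print("corner-ish",imin)
for nm,k in (("far",q[:,0]>imin[0]+.012),("near",q[:,0]<imin[0]-.012)):
    v=cv2.fitLine(q[k][:,:2].astype(np.float32),cv2.DIST_HUBER,0,.01,.01).ravel();print(nm,k.sum(),v,np.degrees(np.arctan2(v[1],v[0])),np.median(q[k][:,2]))
st()
E
```

```text
231 ((536.5542602539062, -66.78408813476562), (81.02580261230469, 78.95846557617188), 52.33795928955078) [ 0.4834 -0.0789  0.0186] [ 0.5916 -0.012   0.0307]
corner-ish [ 0.529  -0.012   0.0188]
far 88 [ 0.7933 -0.6088  0.566  -0.0439] -37.50412 0.025619719513332345
near 86 [ 0.5799  0.8147  0.5005 -0.0554] 54.55984 0.025494427003818904
t 12.55 tcp [0.4398 0.1597 0.1371] jaw 5.436284462517753 toolx [ 0.0009  0.0003 -1.    ] F [-0.1311 -0.7166 -0.2531] open 0.07987883885251625 q [0.1842 0.3379 1.8072 0.0001 0.9955 0.0893]
```

View pics/tc9.png

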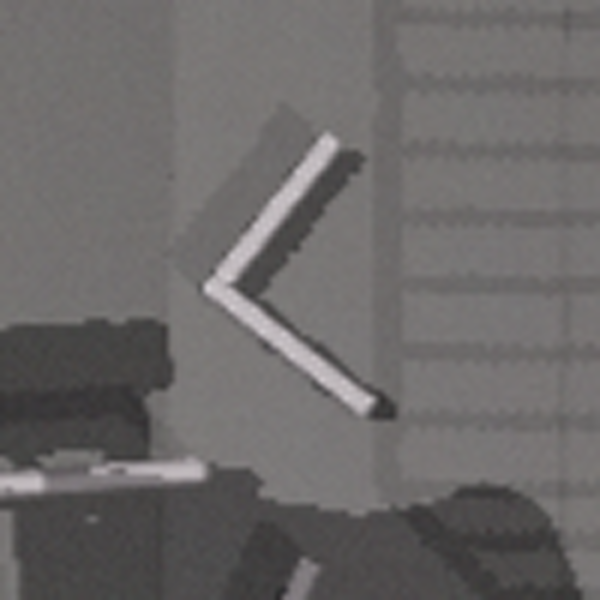

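View pics/side9.png

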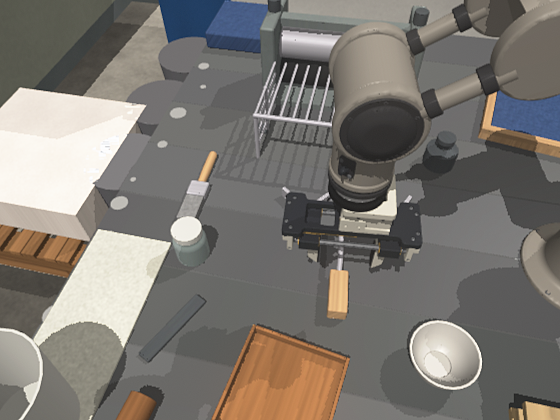

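Top crop: bracket lies alone with its corner at (205,287) and leg ends at (333,139) and (370,410). The rod is down with its end at (205,468), clear. Now get the grasp point on the far leg.

```bash
python3 - <<'E'
from h import *
T=lambda x,y:pl("top",250+(x)/6,180+(y)/6,.025)[:2]
c=T(206,287); fe=(T(325,134)); ne=T(362,414); fi=T(341,145)
print(c,fe,ne,"far len/ang",np.linalg.norm(fe-c),np.degrees(np.arctan2(*(fe-c)[::-1])),"near",np.linalg.norm(ne-c),np.degrees(np.arctan2(*(ne-c)[::-1])))
a=np.radians(-37);u=np.array([np.cos(a),np.sin(a)]);w=np.array([u[1],-u[0]]) # near leg dir = u rotated -90
for nm,cc in (("pix",c),):
    print("grasp",cc+25*u/1000+4*w/1000)
# depth line point: project grasp onto fitted centre line
p0=np.array([.566,-.0439]);d=np.array([.7933,-.6088]);g=c+.025*u+.004*w;print("depth line foot",p0+d*((g-p0)@d))
plan((*g,0.10),53); 
E
```

```text
[ 0.529  -0.0149] [ 0.591  -0.0606] [ 0.4811 -0.077 ] far len/ang 0.07703768294816918 -36.40451725590818 near 0.07844034947414774 -127.69067700126296
grasp [ 0.5466 -0.0332]
depth line foot [ 0.5486 -0.0305]
to (np.float64(0.5465706074697382), np.float64(-0.033152839099609685), 0.1) 53 dp [ 0.0372 -0.2021  0.088 ] turn [-47.5637   0.056    0.0138]
```

Emit:
move_arm([
  {"dp":[0,-0.025,0.011],"turn":[-6,0,0]},
  {"dp":[0,-0.055,0.025],"turn":[-13,0,0]},
  {"dp":[0,-0.085,0.038],"turn":[-20,0,0]},
  {"dp":[0,-0.115,0.051],"turn":[-27,0,0]},
  {"dp":[0.01,-0.145,0.064],"turn":[-34,0,0]},
  {"dp":[0.02,-0.175,0.077],"turn":[-41,0,0]},
  {"dp":[0.03,-0.193,0.086],"turn":[-47,0,0]},
  {"dp":[0.036,-0.201,0.089],"turn":[-47.6,0,0]},
  {"dp":[0.036,-0.201,0.089],"turn":[-47.6,0,0]},
  {"dp":[0.036,-0.201,0.089],"turn":[-47.6,0,0]},
], hand=0.045)

```text
time: 13.55
tool_pos: [0.5467, -0.0311, 0.1003]
tool_rot: [1.817, 1.569, 2.741]
contact_force: [-0.3, 0.3, 0.2]
opening: 0.0446
```

```bash
python3 - <<'E'
from h import *
st(); plan((0.5475,-0.032,0.003),53)
E
```

```text
t 13.55 tcp [ 0.5467 -0.0311  0.1003] jaw 52.936233069247415 toolx [-0.0016  0.0007 -1.    ] F [-0.2661  0.3101  0.1616] open 0.04463626610205497 q [-0.1971  0.5147  1.63    0.0004  0.9986 -1.1212]
to (0.5475, -0.032, 0.003) 53 dp [ 0.0973 -0.0013 -0.0001] turn [-0.0638 -0.0246 -0.098 ]
```

Emit:
move_arm([
  {"dp":[0.02,0,0],"turn":[0,0,0]},
  {"dp":[0.045,-0.001,0],"turn":[0,0,0]},
  {"dp":[0.065,-0.001,0],"turn":[0,0,0]},
  {"dp":[0.08,-0.001,0],"turn":[0,0,0]},
  {"dp":[0.09,-0.001,0],"turn":[0,0,0]},
  {"dp":[0.095,-0.001,0],"turn":[0,0,0]},
  {"dp":[0.0965,-0.001,0],"turn":[0,0,0]},
  {"dp":[0.0965,-0.001,0],"turn":[0,0,0]},
])

```text
time: 14.35
tool_pos: [0.5486, -0.0324, 0.0047]
tool_rot: [-1.005, 1.57, -0.079]
contact_force: [0.3, 0.5, 0.0]
opening: 0.045
```

```bash
python3 - <<'E'
from h import *
st()
p,d=robot.read_camera("side"); crop("side",p,250,100,420,240,4.4,"sc10.png")
E
```

```text
t 14.35 tcp [ 0.5486 -0.0324  0.0047] jaw 53.04168247727015 toolx [ 0.0009 -0.0001 -1.    ] F [0.3428 0.5348 0.0345] open 0.04495949038693413 q [-0.1984  0.6554  1.7012  0.0001  0.7841 -1.1243]
```

View pics/sc10.png

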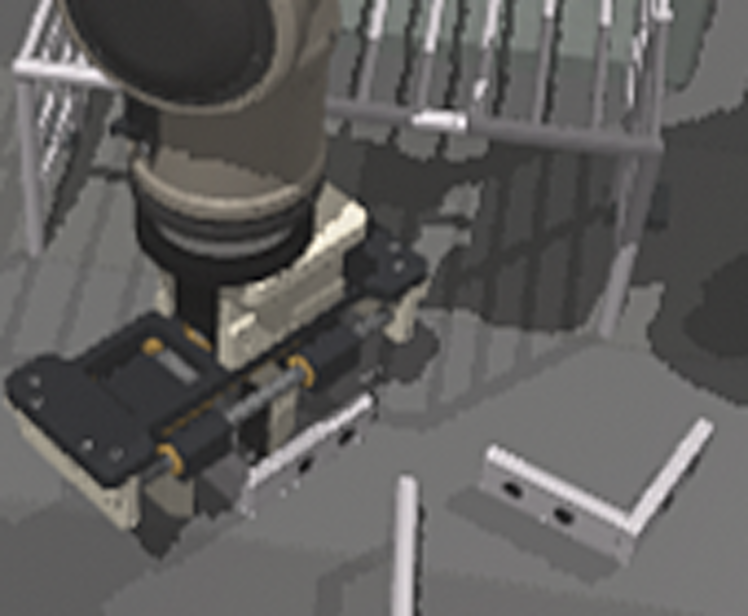

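Side crop: the fingers straddle the far leg beside the corner (250,485), with the body clear of the guard. Close.

Emit:
move_arm([
  {"dp":[0.001,0,0],"turn":[0,0,0]},
  {"dp":[0.001,0,0],"turn":[0,0,0]},
  {"dp":[0.001,0,0],"turn":[0,0,0]},
  {"dp":[0.001,0,0],"turn":[0,0,0]},
  {"dp":[0.001,0,0],"turn":[0,0,0]},
  {"dp":[0.001,0,0],"turn":[0,0,0]},
  {"dp":[0.001,0,0],"turn":[0,0,0]},
  {"dp":[0.001,0,0],"turn":[0,0,0]},
  {"dp":[0.001,0,0],"turn":[0,0,0]},
  {"dp":[0.001,0,0],"turn":[0,0,0]},
], hand=0, squeeze=40)

```text
time: 15.4
tool_pos: [0.5483, -0.0326, 0.0033]
tool_rot: [-0.696, 1.571, 0.229]
contact_force: [-0.5, -1.0, 0.9]
opening: 0.0077
```

Emit:
move_arm([
  {"dp":[-0.005,0,0],"turn":[0,0,0]},
  {"dp":[-0.015,0,0],"turn":[0,0,0]},
  {"dp":[-0.03,0,0],"turn":[0,0,0]},
  {"dp":[-0.05,0,0],"turn":[0,0,0]},
  {"dp":[-0.07,0,0],"turn":[0,0,0]},
  {"dp":[-0.085,0,0],"turn":[0,0,0]},
  {"dp":[-0.09,0,0],"turn":[0,0,0]},
  {"dp":[-0.09,0,0],"turn":[0,0,0]},
])

```text
time: 16.2
tool_pos: [0.5486, -0.0326, 0.0941]
tool_rot: [-1.05, 1.569, -0.124]
contact_force: [1.0, -0.3, -3.4]
opening: 0.0078
```

```bash
python3 - <<'E'
from h import *
st()
p,d=robot.read_camera("side"); crop("side",p,220,80,420,240,3.7,"sc11.png")
p,d=robot.read_camera("top"); crop("top",p,200,160,360,300,4.2,"tc11.png")
st()
E
```

```text
t 16.2 tcp [ 0.5486 -0.0326  0.0941] jaw 53.04246617814644 toolx [ 0.0017 -0.0002 -1.    ] F [ 1.0123 -0.3037 -3.3605] open 0.007776027017025419 q [-0.1988  0.5243  1.6335  0.0002  0.9821 -1.1247]
t 16.3 tcp [ 0.5478 -0.0324  0.0927] jaw 53.03860116091046 toolx [-0.0009  0.0003 -1.    ] F [ 0.5857 -0.2343 -2.0301] open 0.00730984348571983 q [-0.1989  0.5262  1.6347  0.0001  0.9817 -1.1246]
```

View pics/sc11.png

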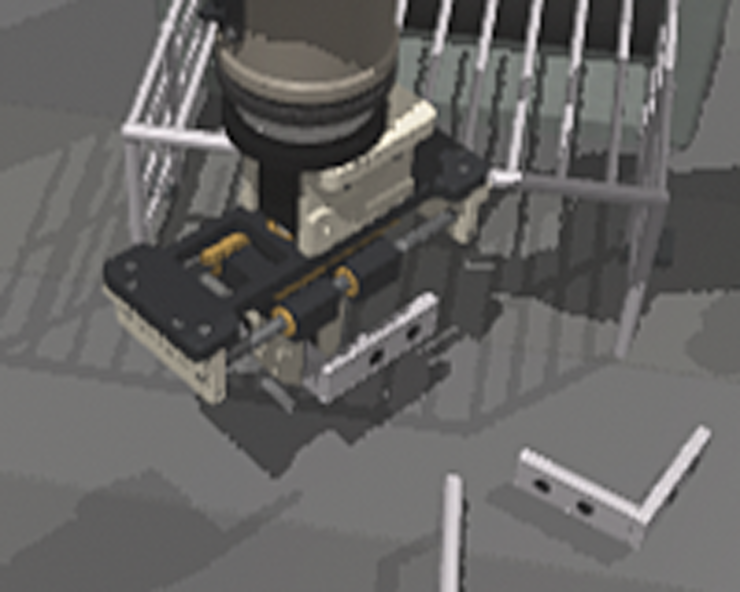

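View pics/tc11.png

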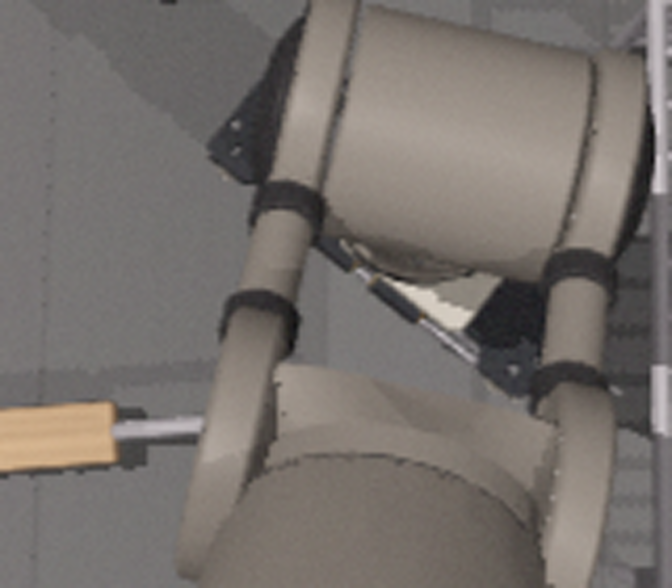

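Held level, opening 7.8 mm as it should be for the leg. The rod and decoy are undisturbed. Carry it to the tray.

Emit:
move_arm([
  {"dp":[0,0.009,0.01],"turn":[0,0,0]},
  {"dp":[0,0.027,0.03],"turn":[0,0,0]},
  {"dp":[0,0.048,0.053],"turn":[0,0,0]},
  {"dp":[0,0.071,0.078],"turn":[0,0,0]},
  {"dp":[0,0.094,0.103],"turn":[0,0,0]},
  {"dp":[0,0.117,0.128],"turn":[0,0,0]},
  {"dp":[0,0.14,0.153],"turn":[0,0,0]},
  {"dp":[0,0.162,0.178],"turn":[0,0,0]},
  {"dp":[0,0.185,0.203],"turn":[0,0,0]},
  {"dp":[0,0.208,0.228],"turn":[0,0,0]},
])

```text
time: 17.3
tool_pos: [0.5178, 0.2768, 0.0923]
tool_rot: [2.398, 1.569, -2.959]
contact_force: [0.5, 0.7, -0.9]
opening: 0.0077
```

```bash
python3 - <<'E'
from h import *
st(); plan((0.512,0.3565,0.093),53)
E
```

```text
t 17.3 tcp [0.5178 0.2768 0.0923] jaw 53.057621177624085 toolx [-0.0017 -0.0003 -1.    ] F [ 0.4876  0.7298 -0.8981] open 0.007661329008210304 q [ 0.3602  0.5867  1.5208  0.0004  1.0358 -0.566 ]
to (0.512, 0.3565, 0.093) 53 dp [-0.0007  0.0526  0.0602] turn [ 0.0576 -0.0742 -0.0681]
```

Emit:
move_arm([
  {"dp":[0,0.018,0.02],"turn":[0,0,0]},
  {"dp":[0,0.034,0.038],"turn":[0,0,0]},
  {"dp":[0,0.046,0.052],"turn":[0,0,0]},
  {"dp":[0,0.053,0.06],"turn":[0,0,0]},
  {"dp":[0,0.053,0.06],"turn":[0,0,0]},
  {"dp":[0,0.053,0.06],"turn":[0,0,0]},
])

```text
time: 17.9
tool_pos: [0.5128, 0.3539, 0.0929]
tool_rot: [3.092, 1.57, -2.265]
contact_force: [0.0, -0.7, -2.4]
opening: 0.0075
```

```bash
python3 - <<'E'
from h import *
p,d=robot.read_camera("side"); crop("side",p,190,270,400,420,3.7,"sc12.png")
p,d=robot.read_camera("top"); crop("top",p,60,160,240,310,4,"tc12.png")
st(); plan((0.512,0.3565,0.0105),53)
E
```

```text
t 18.0 tcp [0.5131 0.3534 0.0932] jaw 52.973691611090565 toolx [-0.0003 -0.0004 -1.    ] F [ 0.5707 -0.4448 -1.9818] open 0.007682561022521036 q [ 0.4803  0.6429  1.4088 -0.0003  1.0904 -0.4441]
to (0.512, 0.3565, 0.0105) 53 dp [0.0827 0.0027 0.0018] turn [-0.0263 -0.0294  0.0009]
```

View pics/sc12.png

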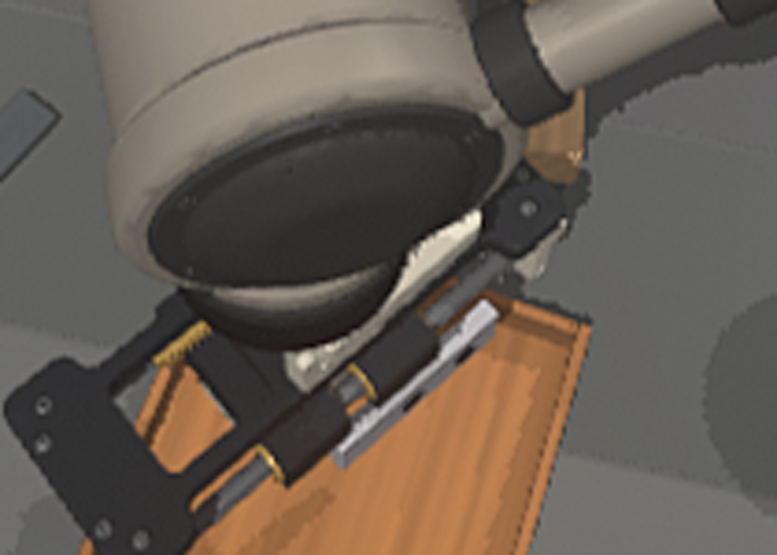

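View pics/tc12.png

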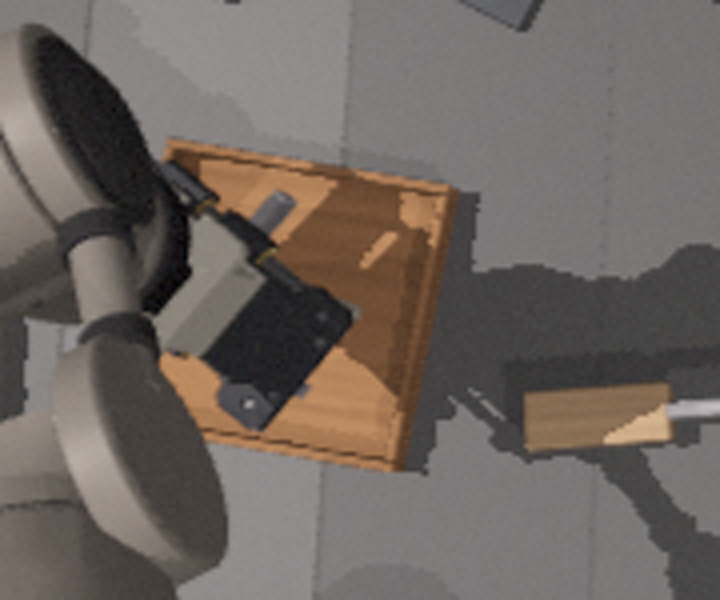

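Emit:
move_arm([
  {"dp":[0.015,0.003,0.002],"turn":[0,0,0]},
  {"dp":[0.035,0.003,0.002],"turn":[0,0,0]},
  {"dp":[0.052,0.003,0.002],"turn":[0,0,0]},
  {"dp":[0.066,0.003,0.002],"turn":[0,0,0]},
  {"dp":[0.075,0.003,0.002],"turn":[0,0,0]},
  {"dp":[0.08,0.003,0.002],"turn":[0,0,0]},
  {"dp":[0.082,0.003,0.002],"turn":[0,0,0]},
  {"dp":[0.083,0.003,0.002],"turn":[0,0,0]},
  {"dp":[0.083,0.003,0.002],"turn":[0,0,0]},
])

```text
time: 18.9
tool_pos: [0.512, 0.3581, 0.0108]
tool_rot: [-0.373, 1.57, 0.553]
contact_force: [0.4, -0.3, -1.9]
opening: 0.0076
```

```bash
python3 - <<'E'
from h import *
st()
E
```

```text
t 18.9 tcp [0.512  0.3581 0.0108] jaw 53.03968781860436 toolx [ 0.0009  0.0006 -1.    ] F [ 0.3533 -0.2673 -1.8854] open 0.007629323529352439 q [ 0.4877  0.7478  1.4673  0.0001  0.9254 -0.4381]
```

Still about 1.5 mm above contact. I'll lower slowly, then open.

Emit:
move_arm([
  {"dp":[0.0005,0,0],"turn":[0,0,0]},
  {"dp":[0.001,0,0],"turn":[0,0,0]},
  {"dp":[0.0015,0,0],"turn":[0,0,0]},
  {"dp":[0.0015,0,0],"turn":[0,0,0]},
  {"dp":[0.0015,0,0],"turn":[0,0,0]},
])

```text
time: 19.4
tool_pos: [0.5119, 0.358, 0.0093]
tool_rot: [-0.397, 1.57, 0.529]
contact_force: [-1.6, -0.2, 2.8]
opening: 0.0077
```

Emit:
move_arm([
  {"dp":[0,0,0],"turn":[0,0,0]},
  {"dp":[0,0,0],"turn":[0,0,0]},
  {"dp":[0,0,0],"turn":[0,0,0]},
  {"dp":[0,0,0],"turn":[0,0,0]},
  {"dp":[0,0,0],"turn":[0,0,0]},
  {"dp":[0,0,0],"turn":[0,0,0]},
], hand=0.035)

```text
time: 20.0
tool_pos: [0.5117, 0.3579, 0.0087]
tool_rot: [1.072, 1.571, 1.998]
contact_force: [0.0, -0.2, -0.3]
opening: 0.0346
```

Emit:
move_arm([
  {"dp":[-0.005,0,0],"turn":[0,0,0]},
  {"dp":[-0.02,0,0],"turn":[0,0,0]},
  {"dp":[-0.045,0,0],"turn":[0,0,0]},
  {"dp":[-0.08,0,0],"turn":[0,0,0]},
  {"dp":[-0.12,0,0],"turn":[0,0,0]},
  {"dp":[-0.15,0,0],"turn":[0,0,0]},
  {"dp":[-0.16,-0.03,-0.03],"turn":[0,0,0]},
  {"dp":[-0.17,-0.06,-0.06],"turn":[0,0,0]},
  {"dp":[-0.18,-0.09,-0.1],"turn":[0,0,0]},
  {"dp":[-0.18,-0.1,-0.13],"turn":[0,0,0]},
])

```text
time: 21.0
tool_pos: [0.5148, 0.1913, 0.1915]
tool_rot: [-0.867, 1.566, 0.058]
contact_force: [0.2, 0.9, 0.0]
opening: 0.0349
```

```bash
python3 - <<'E'
from h import *
p,d=robot.read_camera("side"); cv2.imwrite("pics/side13.png",p[:,:,::-1])
p,d=robot.read_camera("top"); cv2.imwrite("pics/top13.png",p[:,:,::-1]); np.savez("top13.npz",p=p,d=d)
st()
E
```

```text
t 21.1 tcp [0.513  0.1906 0.1907] jaw 52.81605318994419 toolx [ 0.0014 -0.0006 -1.    ] F [-0.3525 -0.6301 -0.6783] open 0.035234562362644904 q [ 0.2161  0.4126  1.52   -0.0009  1.2077 -0.7054]
```

View pics/side13.png

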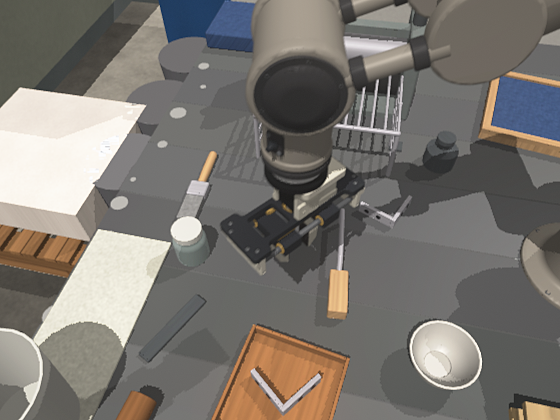

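View pics/top13.png

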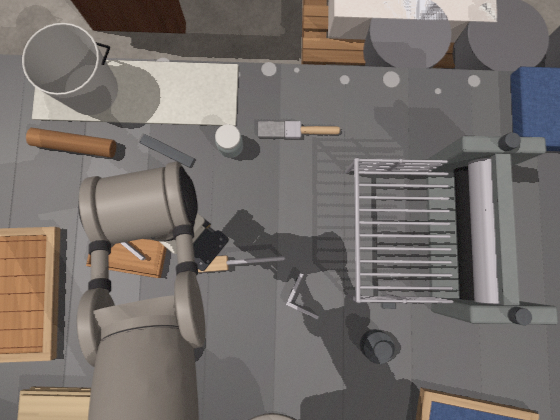

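Both views show the bracket lying in the tray (side (285,392)). The rod is on the table (side (340,265)), and the jar, brush and bar are at their starting pixels. A last numeric check, then hand in.

```bash
python3 - <<'E'
from h import *
p,d=robot.read_camera("side"); crop("side",p,200,310,370,420,4.4,"sc14.png")
P=cloud("side",d); s0=np.load("side0.npz")
hsv=cv2.cvtColor(p,cv2.COLOR_RGB2HSV); m=np.zeros(d.shape,bool); m[360:415,245:330]=1
m&=(hsv[...,1]<60)&(d>0); q=P[m]; print("bracket z pct",np.percentile(q[:,2],[5,50,95,99]),q[:,:2].min(0),q[:,:2].max(0))
for nm,(x0,y0,x1,y1) in dict(jar=(165,210,215,270),brush=(170,145,222,212),bar=(130,285,212,365)).items():
    print(nm,"mean abs diff",np.abs(p[y0:y1,x0:x1].astype(int)-s0["p"][y0:y1,x0:x1]).mean())
st()
E
```

```text
bracket z pct [0.0103 0.0303 0.0329 0.0338] [0.4456 0.309 ] [0.5598 0.3762]
jar mean abs diff 6.714111111111111
brush mean abs diff 7.233830845771144
bar mean abs diff 6.152388211382114
t 21.15 tcp [0.5135 0.1925 0.1904] jaw 52.86413249663974 toolx [ 0.0019  0.0006 -1.    ] F [ 0.3923 -0.1625 -0.0702] open 0.035040316054177054 q [ 0.2187  0.4144  1.5178  0.0002  1.2074 -0.704 ]
```

View pics/sc14.png

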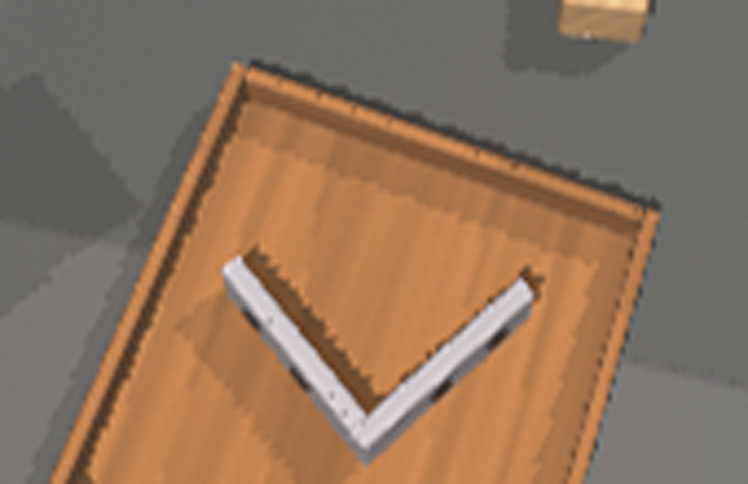

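The crop shows the bracket lying on the tray floor on its edges, corner at (367,440), clear of all the walls I can see, with its top at about 31 mm. That is the 6 mm floor plus 25 mm of bracket. Let the arm settle, then hand in.

Emit:
move_arm([
  {"dp":[0,0,0],"turn":[0,0,0]},
  {"dp":[0,0,0],"turn":[0,0,0]},
  {"dp":[0,0,0],"turn":[0,0,0]},
])

```text
time: 21.45
tool_pos: [0.5134, 0.195, 0.1886]
tool_rot: [1.21, 1.571, 2.137]
contact_force: [0.1, -0.1, 0.0]
opening: 0.0352
```

```bash
python3 - <<'E'
from h import *
print(robot.hand_in())
E
```

```text
the job is handed in; nothing more can be done
None
```

The job is done and handed in at about 21.5 s of the 61 s allowed. I took the rod by its handle, hooked the inside of the guarded bracket's corner, and drew it out along the table. Every force reading stayed under 4 N, the bracket's weight included. I then laid the rod on bare table and set the bracket in the tray.

**Last checks:**
- **Bracket:** it lies on the tray floor on its edges, with its top at about 31 mm (6 mm floor plus 25 mm bracket). It is clear of the walls in view; the last crop cut off the wall nearest the camera.
- **Rod:** it is on the table, well clear of the guard. The lookalike bracket was never touched.
- **Jar, brush and flat bar:** they look unmoved, at the same pixels as at the start. The picture difference in those areas was small but not zero (6–7 grey levels); I put it down to image noise and did not check further.
- **Gripper:** it is open, 0.19 m up, and touching nothing.

Two measurements disagreed slightly. The bracket's grasp point differed by about 3 mm between the pixel and depth estimates, so I used the average, and the grip held.

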